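Take the tape out from between the stacked trays

ROBOT

A 7-joint arm with a two-finger parallel gripper is mounted at the origin on the work surface. World frame = base frame: x ahead of the robot, y to its left, z up, the work surface at z = 0. Lengths are in m, angles in rad, forces in N, time in s.
With the tool pointing down it reaches from about 0.35 to 0.9 m from the base axis. Payload 8.1 kg.
Tool frame: the origin (TCP) lies at the centre of the arm's flange, where the gripper is bolted on; the fingertips stand 178 mm ahead of it and the grasp point (between the pads) lies 159 mm ahead of it; x points along the fingers, z is the direction in which the jaws open and shut, and the axes are right-handed (so a half turn about x gives the same grasp; the last joint's range is limited). The gripper opens to 92 mm and grips with 3 to 60 N. Pads are 19 mm wide; open, the fingers measure 130 mm over their backs; the gripper's body (75 mm by 190 mm) begins 47 mm behind the grasp point.
Start: joints at [-1.295, 0.434, 0.025, 1.573, -0.012, 1.134, -0.075], TCP at [0.231, 0.581, 0.405] pointing down, gripper open.
Joint ranges: [-2.62, 2.62], [-0.44, 2.09], [-1.27, 1.32], [0.08, 2.57], [-1.32, 4.46], [0.12, 2], [-2.74, 2.74]. Speed limits (rad/s): [2.22, 2.22, 3.01, 3.01, 3.14, 3.14, 3.14].

INTERFACE

Orientations are given as a rotation vector (axis times angle).
In Python, from cell import arm, get_image, search_frame, pinpoint gives the robot as it stands.
- The arm moves only by the tool arm_command, never from a script. Its argument "motion" is a list of rows, each a list of 7 numbers: the finger opening in mm, from 0 to 91.8, then the shift along the tool's x, y, z in mm, then the turn, a rotation vector about the tool's x, y, z in degrees. In form: [[fingers, x, y, z, ax, ay, az], ...]. A call has 1 to 5 rows; each row shifts and turns the commanded pose from where the row before left it, along the tool's axes as they then stand; what a row does not reach is not made up. A row lasts 1/8 s, in which the tool goes at most 62.5 mm and 10.7 degrees, less where a joint would pass 70% of its speed; a pose out of reach is approached as far as the arm can. A call with a gripper value outside its range is refused whole. The fingers move at their own pace and stop on an object; "newtons" is the grip in N (left out, the last holds). Time passes only in rows, so rows that do not move let the fingers close. It gives the time, the measured TCP pose, the force and the opening at its end, in the units of the state.
- arm.observe(): the state, without advancing time (a new reading comes with each control period).
- get_image(name): name is "side" or "top"; returns a dict with "frame" (420x560x3 uint8, red, green, blue), "range_z" (420x560 float32, m along the optical axis (not along the pixel's ray), 0 where there is no reading), "K" (3x3 intrinsics, pixels), "origin" and "rotation" of the camera in the world. Camera axes: x right, y down, z forward; pixel columns grow to the right and rows downward; lengths in m; the calibration is good to about 2 mm. A picture is of the moment at which its call begins.
- arm.sign_off(): hands the job in, once; it reports no verdict.
Trained networks look in the newest picture that a camera, given by its name, has taken for a name from the list of things; names that differ only in an ending like _2 or _b are one class to them, and where a whole thing is asked for, a point or a joint stands for the part that bears it (a point fixed in the world has none). Each returns a list of dicts, best first, with "p" (0 to 1); they miss things now and then, are a little off and sometimes report something else, mostly with a low value. They report only what shows in the picture. A call takes as long as a camera call. They do not tell look-alikes from the thing itself.
- search_frame(camera, target): "point" ([x, y, z] in m, in world coordinates, good to about 4 mm: the middle of the surface that is visible of it).
- pinpoint(camera, target): "point" ([x, y, z] in m, in world coordinates, good to about 4 mm: a listed point, or the origin of a listed thing).
The state is a dict: "clock": time; "joints": joint angles; "dq": joint speeds; "joint_efforts": joint torques, N m; "position": TCP position; "ee_rot": TCP orientation; "force": force on the tool from outside, world axes, zero at the start; "ft_torque": the same for the moment, N m; "width": opening from 0.0 (shut) to 1.0 (fully open).
Only numpy, scipy, OpenCV 4.12 (cv2) and the standard library are available. Lean on these libraries where they do the work, as an engineer would, in place of code of your own. Each camera call takes 0.05 s, during which the arm holds its last target. There are 200 camera calls.

TASK

The roll of clear tape you need is in the lower level of the grey stacking tray. Lift the upper level off by its handle and set it down on the bar, then take the roll out and slip it flat over the spindle of the tape stand. Then put the upper level back squarely on the lower one, leaving the lower level where it stands.

Things in the scene. Friction and masses are not known exactly. Their poses are not given: they have to be found in the camera images.
- lower_tray: Lower grey tray, loose, 0.7 kg, 210 (x) by 160 (y) mm. Floor 4 mm thick, walls 4 mm thick and 12 mm high, a 30 x 30 mm post in each corner; the flat post tops, 50 mm above the origin, carry the upper level, nothing locks. Origin: centre of the underside, z up. Stands left or right, the tape stand opposite; the bar between (about x 0.54 m, y 0) is clear for 160 mm (y) by 240 mm (x).
- upper_tray: Upper grey tray, 210 (x) by 160 (y) mm, flat underside, walls 24 mm high, 0.35 kg, empty. Steel handle in its middle: a bar 110 mm along x, 12 mm thick (y), from 53 to 75 mm above the origin and centred over it, on a 12 mm post at each end. Origin: centre of the underside, z up. Stacked, its origin is 50 mm above the lower tray's and its axes match within a few degrees.
- tape_roll: Roll of clear tape on a cardboard core, 58 mm outside diameter, 38 mm hole, 24 mm high, 60 g, lying flat on the floor of the lower tray within 20 mm of its middle, under the upper tray. Origin: on its axis at the underside, z up. A like roll lying on the bar elsewhere is not wanted.
- tape_stand: Black tape stand, fixed: base 180 (x) by 90 (y) mm, 14 mm high; upright steel spindle, 16 mm diameter, rising 22 mm above the base. Origin: on the spindle's axis at the base's underside, z up; the base reaches from 45 mm behind (-x) to 135 mm beyond (+x). A bent steel arm, 47 mm high, stands across the base 120 mm from the spindle on the +x side, roughly away from the robot.
Mind the look-alikes: they are no part of the job. Of the things shaped like the tape_stand, the black one is meant.

How it is judged:
By the outcome, as a careful person would: the job done as asked, in the order asked, and still so for the second after the job is handed in, with the robot touching nothing.
It also fails if it takes over 72 s, if anything falls off the work surface, if the arm or the gripper's body presses on something with over 40 N, if the wrist force passes 120 N, or if a joint passes its speed limit or range.

## Working session

There is one attempt and no reset: what is moved stays moved. The work goes in short steps, Python scripts to look and compute and a tool call to move; the robot and the scene stay as the last step left them, time stands still between calls to the robot, and variables do not carry over. Pictures are saved under pics/ and viewed, about 8 in all and at most 12, crops included, and the job is handed in when it is done.

Besides the shell and the picture viewer there is one more tool, called after "Call:" as name(argument=value, ...) on one line, values as JSON. arm_command: Moves the arm, as the interface text tells. Its arguments: {"type":"object","properties":{"motion":{"type":"array"},"newtons":{"type":"number"}},"required":["motion"]}

```bash
mkdir -p pics; ls; cat > h.py <<'E'
import numpy as np, cv2
from cell import arm, get_image, search_frame, pinpoint
from scipy.spatial.transform import Rotation as R
np.set_printoptions(precision=4,suppress=True)
def cloud(im):
    K=np.array(im["K"]);z=im["range_z"];v,u=np.mgrid[:z.shape[0],:z.shape[1]]
    p=np.stack([(u-K[0,2])/K[0,0]*z,(v-K[1,2])/K[1,1]*z,z],-1)
    w=p@np.array(im["rotation"]).T+np.array(im["origin"]); w[z==0]=np.nan
    return w
def save(im,n): cv2.imwrite("pics/"+n,im["frame"][:,:,::-1])
E
python3 - <<'E'
from h import *
for c in("top","side"):
    im=get_image(c);save(im,c+"1.png");print(c,np.array(im["origin"]),np.array(im["rotation"]),im["K"][0][0])
    for t in("lower_tray","upper_tray","tape_roll","tape_stand"):
        print(t,[(np.round(d["point"],3),round(d["p"],2)) for d in pinpoint(c,t)])
s=arm.observe();print(s);print(R.from_rotvec(s["ee_rot"]).as_matrix())
E
```

```text
pics
top [ 0.4074 -0.1021  0.9549] [-2.1803  2.1326 -0.1255] 407.60071380269
lower_tray []
upper_tray [(array([0.515, 0.253, 0.053]), 0.91)]
tape_roll []
tape_stand [(array([ 0.755, -0.223, -0.004]), 0.92), (array([ 0.639, -0.433,  0.001]), 0.89), (array([ 0.265, -0.29 ,  0.001]), 0.87), (array([ 0.718,  0.238, -0.002]), 0.84), (array([ 0.484, -0.226, -0.001]), 0.73), (array([0.517, 0.252, 0.054]), 0.61)]
side [ 0.3337 -0.7541  0.6907] [-2.3142  0.3315 -0.1339] 438.2755906811815
lower_tray [(array([0.513, 0.256, 0.002]), 0.76)]
upper_tray [(array([0.517, 0.253, 0.054]), 0.73)]
tape_roll []
tape_stand [(array([ 0.758, -0.22 ,  0.002]), 0.93), (array([ 0.646, -0.435,  0.001]), 0.72), (array([ 0.26 , -0.292, -0.   ]), 0.68)]
{'clock': 0.5, 'joints': array([-1.2946,  0.4345,  0.025 ,  1.5732, -0.0116,  1.134 , -0.0751]), 'dq': array([-0.0006,  0.0007, -0.0004,  0.0011,  0.0018, -0.0008, -0.0003]), 'joint_efforts': array([ -0.0011, -66.7137,   0.9829, -31.4578,  -0.0606,   0.0338,
         0.0001]), 'position': array([0.2312, 0.5807, 0.4047]), 'ee_rot': array([-0.9258,  1.3649,  0.9257]), 'force': array([ 0.1609, -0.8334,  0.7119]), 'ft_torque': array([-0.0028,  0.0211,  0.0252]), 'width': 0.9969460399271912}
[[ 0.     -0.9291  0.3699]
 [-0.      0.3699  0.9291]
 [-1.     -0.     -0.    ]]
```

```bash
sed -i 's/np.array(im\["rotation"\]).T/R.from_rotvec(im["rotation"]).as_matrix().T/' h.py
python3 - <<'E'
from h import *
im=get_image("top");w=cloud(im);save(im,"top2.png")
h=w[...,2]
np.save("w0.npy",w)
m=(np.abs(w[...,0]-.515)<.15)&(np.abs(w[...,1]-.253)<.12)
hd=m&(h>.115)&(h<.135)
def rect(k,n):
    r=cv2.minAreaRect(w[k][:,:2].astype(np.float32)*1000);print(n,k.sum(),np.median(h[k]),r)
rect(hd,"handle")
rim=m&(h>.068)&(h<.08);rect(rim,"rim")
E
```

```text
handle 378 0.1239099737206199 ((514.8995361328125, 249.81138610839844), (109.35968780517578, 13.46406078338623), 0.8834643959999084)
rim 807 0.0730129785696052 ((515.2704467773438, 250.13076782226562), (210.17739868164062, 162.06948852539062), 0.5480194687843323)
```

View pics/top1.png

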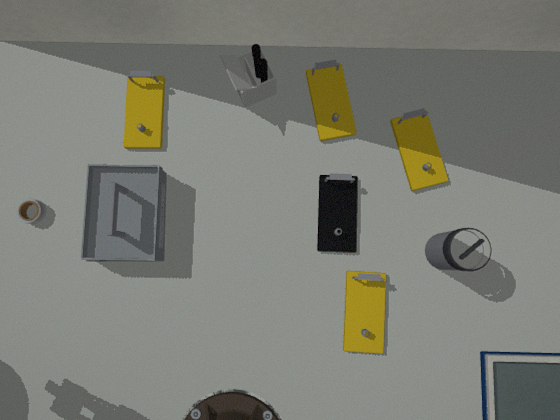

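View pics/side1.png

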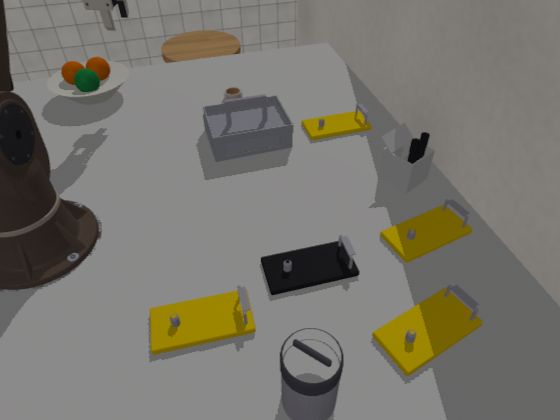

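```bash
cat >> h.py <<'E'
def go(gx,gy,gz,yaw,s=None,n=None):
    """rows (x y z ax) bringing grasp point to gx,gy,gz with jaw axis at yaw deg (world)"""
    s=s or arm.observe(); M=R.from_rotvec(s["ee_rot"]).as_matrix(); p=np.array(s["position"])
    d=np.array([gx,gy,gz+.159])-p
    cur=np.degrees(np.arctan2(M[1,2],M[0,2])); dy=(yaw-cur+90)%180-90
    n=n or int(max(np.ceil(np.linalg.norm(d)/.06),np.ceil(abs(dy)/10.5),1))
    print("t",s["clock"],"grasp",p-[0,0,.159],"yaw",cur,"tilt",np.degrees(np.arccos(min(1,-M[2,0]))),"turn",dy,"d",d*1000)
    for k in range(n):
        Mk=R.from_euler("z",dy*k/n,degrees=True).as_matrix()@M
        print(np.round(Mk.T@d/n*1000,1),round(-dy/n,2))
E
python3 - <<'E'
from h import *
w=np.load("w0.npy");h=w[...,2]
m=(np.abs(w[...,0]-.484)<.03)&(np.abs(w[...,1]+.226)<.03)&(h>.028)&(h<.045)
print(m.sum(),w[m].mean(0),w[m].min(0),w[m].max(0))
b=(np.abs(w[...,0]-.53)<.13)&(np.abs(w[...,1]+.226)<.07)&(h>.008)&(h<.02)
print(cv2.minAreaRect(w[b][:,:2].astype(np.float32)*1000),np.median(h[b]))
f=cv2.imread("pics/top2.png");c=cv2.resize(f[160:370,290:420],None,fx=2.8,fy=2.8)
cv2.imwrite("pics/crop.png",c)
m=(np.abs(w[...,0]-.55)<.14)&(np.abs(w[...,1])<.1);print("clear max h",np.nanmax(h[m]))
go(.515,.250,.18,90.8); go(.515,.250,.114,90.8)
E
```

```text
28 [ 0.4853 -0.2304  0.0331] [ 0.4777 -0.2371  0.029 ] [ 0.4934 -0.2238  0.0364]
((530.584228515625, -232.26556396484375), (90.34076690673828, 179.51736450195312), 89.12525177001953) 0.013403275961907157
clear max h 0.005781743563770481
t 0.55 grasp [0.2311 0.5807 0.2457] yaw 68.29333459065428 tilt 0.0006708607578286841 turn 22.506665409345715 d [ 283.863  -330.6804  -65.7224]
[  8.2 -48.3 -25.3] -2.81
[  8.2 -47.  -27.6] -2.81
[  8.2 -45.5 -29.9] -2.81
[  8.2 -44.  -32.1] -2.81
[  8.2 -42.4 -34.2] -2.81
[  8.2 -40.7 -36.3] -2.81
[  8.2 -38.8 -38.2] -2.81
[  8.2 -36.9 -40.1] -2.81
t 0.55 grasp [0.2311 0.5807 0.2457] yaw 68.29333459065428 tilt 0.0006708607578286841 turn 22.506665409345715 d [ 283.863  -330.6804 -131.7224]
[ 16.5 -48.3 -25.3] -2.81
[ 16.5 -47.  -27.6] -2.81
[ 16.5 -45.5 -29.9] -2.81
[ 16.5 -44.  -32.1] -2.81
[ 16.5 -42.4 -34.2] -2.81
[ 16.5 -40.7 -36.3] -2.81
[ 16.5 -38.8 -38.2] -2.81
[ 16.5 -36.9 -40.1] -2.81
```

View pics/crop.png

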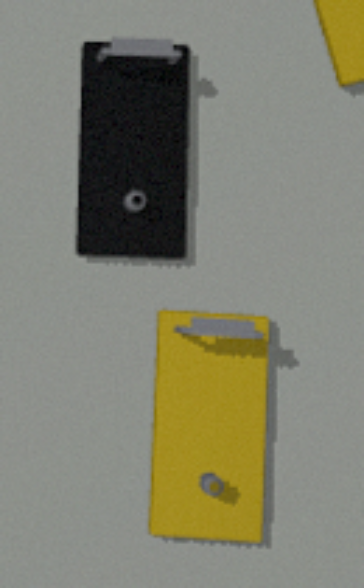

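The pieces shaped like a stand are the black one at top-view (338,232) and four yellow ones at (365,333), (336,117), (428,167) and (142,128). The crop confirms that only the first is black, with its spindle near (0.485, -0.231). The loose roll at (30,211) is the decoy. The tray is at (88–165, 165–260).

Call:
arm_command(motion=[[91.8,8,-48,-25,-2.8,0,0],[91.8,8,-47,-27.5,-2.8,0,0],[91.8,8,-45.5,-30,-2.8,0,0],[91.8,8,-44,-32,-2.8,0,0],[91.8,8,-42.5,-34,-2.8,0,0]], newtons=40)

```text
clock: 1.18
position: [0.4095, 0.3732, 0.3648]
ee_rot: [-1.111, 1.268, 1.111]
force: [0.3, 0.2, 0.2]
width: 1.002
```

Call:
arm_command(motion=[[91.8,8,-40.5,-36.5,-2.8,0,0],[91.8,8,-39,-38,-2.8,0,0],[91.8,8,-37,-40,-2.8,0,0],[91.8,0,0,0,0,0,0]])

```text
clock: 1.68
position: [0.5176, 0.2455, 0.3402]
ee_rot: [-1.215, 1.208, 1.211]
force: [-0.4, 0.8, 0.6]
width: 0.999
```

```bash
python3 -c "
from h import *
go(.515,.250,.114,90.8)"
```

```text
t 1.675 grasp [0.5176 0.2455 0.1812] yaw 90.25434309504085 tilt 0.15720176118052648 turn 0.5456569049591451 d [ -2.6486   4.4827 -67.2038]
[33.6  1.3  2.3] -0.27
[33.6  1.3  2.3] -0.27
```

Call:
arm_command(motion=[[91.8,33,0,0,-0.2,0,0],[91.8,33,0,0,0,0,0],[91.8,0,0,0,0,0,0]])

```text
clock: 2.05
position: [0.5135, 0.2508, 0.2729]
ee_rot: [-1.221, 1.206, 1.223]
force: [0.8, 0.9, 0.2]
width: 0.999
```

```bash
python3 -c "
from h import *
go(.515,.250,.114,90.8)"
```

```text
t 2.05 grasp [0.5135 0.2508 0.1139] yaw 90.94097038132249 tilt 0.25894530995781523 turn -0.1409703813224894 d [ 1.5142 -0.7834  0.0595]
[-0.1 -1.5 -0.8] 0.14
```

Call:
arm_command(motion=[[5,0,0,0,0,0,0],[5,0,0,0,0,0,0],[5,0,0,0,0,0,0],[5,0,0,0,0,0,0],[5,0,0,0,0,0,0]], newtons=50)

```text
clock: 2.68
position: [0.5149, 0.2504, 0.2749]
ee_rot: [-1.221, 1.202, 1.221]
force: [-0.2, -0.1, 0.0]
width: 0.506
```

Call:
arm_command(motion=[[5,-5,0,0,0,0,0],[5,-15,0,0,0,0,0],[5,-30,0,0,0,0,0],[5,-30,0,0,0,0,0],[5,0,0,0,0,0,0]])

```text
clock: 3.3
position: [0.5156, 0.2508, 0.3582]
ee_rot: [-1.221, 1.196, 1.218]
force: [-0.0, -0.1, -0.5]
width: 0.054
```

```bash
python3 -c "
from h import *
s=arm.observe();print(s['width']*92,s['force'])
go(.545,.0,.194,90.0)"
```

```text
5.00511021411803 [-0.0005 -0.0837 -0.4837]
t 3.3 grasp [0.5156 0.2508 0.1992] yaw 90.88322533913693 tilt 0.32709365012983854 turn -0.8832253391369278 d [  29.3818 -250.7828   -5.2318]
[  0.9  -5.1 -50.2] 0.18
[  0.9  -5.3 -50.2] 0.18
[  0.9  -5.4 -50.2] 0.18
[  0.9  -5.6 -50.2] 0.18
[  0.9  -5.7 -50.2] 0.18
```

The fingers close slowly, so I lifted before they had gripped. I'll check that nothing shifted, then repeat.

Call:
arm_command(motion=[[50,0,0,0,0,0,0],[50,0,0,0,0,0,0],[50,0,0,0,0,0,0],[50,0,0,0,0,0,0],[50,0,0,0,0,0,0]])

```text
clock: 3.92
position: [0.5148, 0.2504, 0.3545]
ee_rot: [-1.221, 1.202, 1.221]
force: [-0.4, 0.6, 0.1]
width: 0.521
```

```bash
python3 -c "
from h import *
im=get_image('side');w=cloud(im);h=w[...,2]
m=(np.abs(w[...,0]-.515)<.15)&(np.abs(w[...,1]-.253)<.12)
rim=m&(h>.068)&(h<.08);print(cv2.minAreaRect(w[rim][:,:2].astype(np.float32)*1000))
w=cloud(get_image('top'));h=w[...,2]
m=(np.abs(w[...,0]-.515)<.15)&(np.abs(w[...,1]-.253)<.12)
rim=m&(h>.068)&(h<.08);print(rim.sum(),cv2.minAreaRect(w[rim][:,:2].astype(np.float32)*1000))
print(arm.observe()['width']*92)
go(.515,.250,.114,90.8)"
```

```text
((515.3999633789062, 252.6533660888672), (210.0535430908203, 166.6312713623047), 0.7715713977813721)
647 ((515.386962890625, 249.96685791015625), (210.3099822998047, 161.3925323486328), 0.4138753116130829)
49.71466078924928
t 4.025 grasp [0.5148 0.2504 0.1956] yaw 90.88897816268799 tilt 0.008021358581195173 turn -0.08897816268799374 d [  0.1694  -0.4289 -81.6473]
[40.8 -0.1 -0.2] 0.04
[40.8 -0.1 -0.2] 0.04
```

Unmoved.

Call:
arm_command(motion=[[50,41,0,0,0,0,0],[50,40,0,0,0,0,0],[5,0,0,0,0,0,0],[5,0,0,0,0,0,0],[5,0,0,0,0,0,0]], newtons=50)

```text
clock: 4.65
position: [0.5155, 0.2508, 0.2756]
ee_rot: [-1.221, 1.199, 1.219]
force: [-0.1, 0.2, -0.0]
width: 0.268
```

Call:
arm_command(motion=[[5,0,0,0,0,0,0],[5,0,0,0,0,0,0],[5,0,0,0,0,0,0],[5,0,0,0,0,0,0]])

```text
clock: 5.15
position: [0.5152, 0.2507, 0.2749]
ee_rot: [-1.22, 1.2, 1.22]
force: [-1.4, -0.1, 6.7]
width: 0.126
```

Call:
arm_command(motion=[[5,-5,0,0,0,0,0],[5,-15,0,0,0,0,0],[5,-30,0,0,0,0,0],[5,-30,0,0,0,0,0],[5,0,0,0,0,0,0]])

```text
clock: 5.78
position: [0.5155, 0.2507, 0.3565]
ee_rot: [-1.221, 1.197, 1.219]
force: [-0.4, -0.3, -4.5]
width: 0.126
```

```bash
python3 -c "
from h import *
s=arm.observe();print(s['width']*92,s['force'])
go(.545,.0,.194,90.9)"
```

```text
11.559082291636752 [-0.4335 -0.3134 -4.456 ]
t 5.775 grasp [0.5155 0.2507 0.1975] yaw 90.88530213495837 tilt 0.28270399011788017 turn 0.014697865041640057 d [  29.498  -250.6893   -3.5147]
[  0.6  -5.1 -50.2] -0.0
[  0.6  -5.1 -50.2] -0.0
[  0.6  -5.1 -50.2] -0.0
[  0.6  -5.1 -50.2] -0.0
[  0.6  -5.1 -50.2] -0.0
```

Call:
arm_command(motion=[[5,0,-4,-30,0,0,0],[5,0,-6,-60,0,0,0],[5,0,-6,-60,0,0,0],[5,0,-6,-60,0,0,0],[5,0,-4,-40,0,0,0]])

```text
clock: 6.4
position: [0.5442, -0.0025, 0.3529]
ee_rot: [-1.219, 1.205, 1.219]
force: [0.6, 0.6, -4.1]
width: 0.122
```

Call:
arm_command(motion=[[5,35,0,0,0,0,0],[5,40,0,0,0,0,0],[5,35,0,0,0,0,0],[5,10,0,0,0,0,0],[5,0,0,0,0,0,0]])

```text
clock: 7.02
position: [0.5446, 0.0009, 0.2334]
ee_rot: [-1.22, 1.203, 1.222]
force: [0.3, -0.0, -3.8]
width: 0.127
```

```bash
python3 -c "
from h import *
s=arm.observe();print(s['width']*92,s['force'])
go(.545,.0,.0659,90.9)"
```

```text
11.72253514055755 [ 0.3197 -0.0377 -3.7753]
t 7.025 grasp [0.5446 0.0009 0.0744] yaw 90.89337796174256 tilt 0.07937274009211731 turn 0.006622038257447116 d [ 0.4319 -0.8506 -8.4982]
[ 8.5 -0.4 -0.9] -0.01
```

Call:
arm_command(motion=[[5,4,0,0,0,0,0],[5,3,0,0,0,0,0],[5,1.5,0,0,0,0,0],[5,0,0,0,0,0,0]])

```text
clock: 7.52
position: [0.5447, 0.0009, 0.2254]
ee_rot: [-1.221, 1.202, 1.221]
force: [-0.5, -1.0, -3.9]
width: 0.131
```

Call:
arm_command(motion=[[60,0,0,0,0,0,0],[60,0,0,0,0,0,0],[60,0,0,0,0,0,0],[60,0,0,0,0,0,0],[60,0,0,0,0,0,0]])

```text
clock: 8.15
position: [0.5447, 0.0009, 0.2253]
ee_rot: [-1.221, 1.202, 1.221]
force: [0.3, 0.3, 0.5]
width: 0.616
```

Call:
arm_command(motion=[[91.8,-20,0,0,0,0,0],[91.8,-50,0,0,0,0,0],[91.8,-60,0,0,0,0,0],[91.8,0,0,0,0,0,0]])

```text
clock: 8.65
position: [0.5461, 0.0008, 0.3599]
ee_rot: [-1.224, 1.195, 1.215]
force: [0.7, -0.6, -0.9]
width: 0.991
```

```bash
python3 - <<'E'
from h import *
im=get_image('top');w=cloud(im);h=w[...,2];save(im,"top3.png");np.save("w3.npy",w)
for c in("top","side"):
  for t in("tape_roll","lower_tray","upper_tray"): print(c,t,[(np.round(d["point"],3),round(d["p"],2)) for d in pinpoint(c,t)])
m=(np.abs(w[...,0]-.515)<.15)&(np.abs(w[...,1]-.253)<.12)
k=m&(h>.044)&(h<.056);print(k.sum(),cv2.minAreaRect(w[k][:,:2].astype(np.float32)*1000))
k=m&(h>.022)&(h<.034)&(np.hypot(w[...,0]-.515,w[...,1]-.25)<.06);print("roll",k.sum(),cv2.minEnclosingCircle(w[k][:,:2].astype(np.float32)*1000),np.median(h[k]))
s=arm.observe();print(s['force'])
E
```

```text
top tape_roll []
top lower_tray []
top upper_tray [(array([0.547, 0.005, 0.002]), 0.67)]
side tape_roll []
side lower_tray [(array([0.513, 0.255, 0.   ]), 0.58)]
side upper_tray [(array([0.521, 0.251, 0.053]), 0.58)]
184 ((600.51416015625, 320.6903076171875), (29.060867309570312, 31.905519485473633), 1.1242570877075195)
roll 0 ((0.0, 0.0), 0.0) nan
[-0.0253 -0.5193 -0.0981]
  return _methods._mean(a, axis=axis, dtype=dtype,
  ret = ret.dtype.type(ret / rcount)
```

View pics/top3.png

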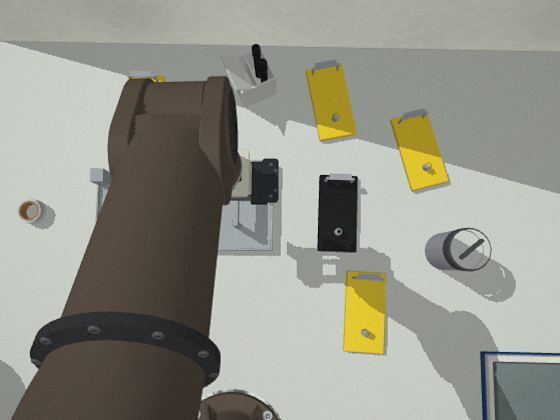

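The upper tray stands on the bar at (220–275,180–250). The arm hides the lower tray in this view, so I'll use the side camera.

```bash
python3 - <<'E'
from h import *
im=get_image('side');w=cloud(im);h=w[...,2];np.save("ws.npy",w)
f=im["frame"][:,:,::-1];cv2.imwrite("pics/side3.png",cv2.resize(f[60:220,150:360],None,fx=3,fy=3))
print(search_frame("side","tape_roll"))
m=(np.abs(w[...,0]-.515)<.07)&(np.abs(w[...,1]-.253)<.05)&(h>.01)&(h<.06)
print(m.sum(),w[m].min(0),w[m].max(0),np.median(w[m],0))
k=m&(h>.022);k&=h<.034
print(k.sum(),cv2.minEnclosingCircle(w[k][:,:2].astype(np.float32)*1000) if k.sum() else 0)
E
```

```text
[{'point': [0.5202, 0.2494, 0.0243], 'p': 0.7}]
283 [0.4917 0.2313 0.0103] [0.5485 0.2916 0.0313] [0.5197 0.2531 0.0245]
165 ((521.7003173828125, 261.1604919433594), 30.503177642822266)
```

View pics/side3.png

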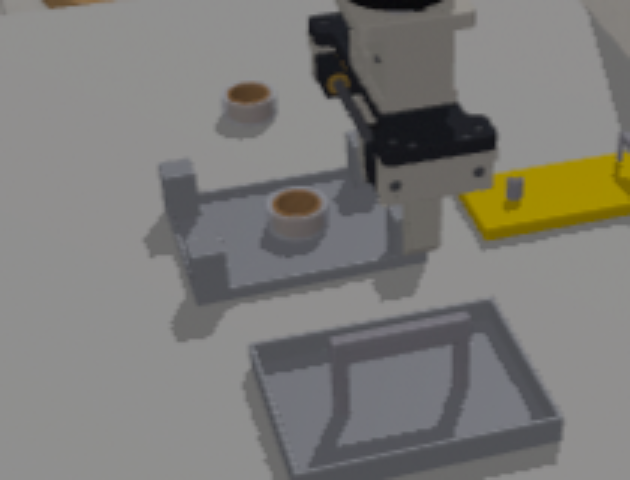

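```bash
python3 -c "
from h import *
go(.5205,.2595,.12,90.9)"
```

```text
t 9.1 grasp [0.5446 0.0008 0.1953] yaw 90.88948886445401 tilt 0.09625992612309689 turn 0.010511135545996808 d [-24.0509 258.6504 -75.3223]
[15.1  4.  51.8] -0.0
[15.1  4.  51.8] -0.0
[15.1  4.  51.8] -0.0
[15.1  4.  51.8] -0.0
[15.1  4.  51.8] -0.0
```

Call:
arm_command(motion=[[78,15,4,52,0,0,0],[78,15,4,52,0,0,0],[78,15,4,52,0,0,0],[78,15,4,52,0,0,0],[78,15,4,52,0,0,0]])

```text
clock: 9.72
position: [0.5204, 0.2621, 0.2794]
ee_rot: [-1.221, 1.202, 1.221]
force: [-0.6, 0.4, -0.1]
width: 0.85
```

Call:
arm_command(motion=[[78,0,0,0,0,0,0],[78,0,0,0,0,0,0]])

```text
clock: 9.98
position: [0.5207, 0.2601, 0.2798]
ee_rot: [-1.221, 1.203, 1.221]
force: [-0.2, -0.3, 0.1]
width: 0.848
```

```bash
python3 - <<'E'
from h import *
im=get_image('side');f=im["frame"][:,:,::-1];cv2.imwrite("pics/side4.png",cv2.resize(f[60:200,170:330],None,fx=4,fy=4))
for fn in(search_frame,pinpoint): print([(d["point"],d["p"]) for d in fn("side","tape_roll")])
print([(d["point"],d["p"]) for d in pinpoint("side","lower_tray")])
w=cloud(im);h=w[...,2]
# roll points: top ring and core; compare to posts for bias
m=(np.abs(w[...,0]-.52)<.04)&(np.abs(w[...,1]-.2595)<.04)&(h>.023)&(h<.033)
print(m.sum(),w[m].min(0),w[m].max(0))
m=(np.abs(w[...,0]-.515)<.12)&(np.abs(w[...,1]-.25)<.095)&(h>.046)&(h<.055)
print(m.sum(),cv2.minAreaRect(w[m][:,:2].astype(np.float32)*1000))
print(arm.observe()["width"]*92)
go(.5205,.2595,.027,90.9)
E
```

```text
[([0.5209, 0.2487, 0.0251], 0.52)]
[([0.5191, 0.2628, 0.0064], 0.53)]
[([0.5129, 0.2562, 0.0017], 0.84)]
151 [0.4924 0.2331 0.0231] [0.5481 0.2905 0.0298]
323 ((513.1278076171875, 254.1529541015625), (210.51760864257812, 164.2484130859375), 1.114554524421692)
78.1986936371923
t 10.175 grasp [0.5212 0.2591 0.1216] yaw 90.7580801856914 tilt 0.03600814733909783 turn 0.14191981430860778 d [ -0.7077   0.4462 -94.5585]
[47.3  0.4  0.2] -0.07
[47.3  0.4  0.2] -0.07
```

View pics/side4.png

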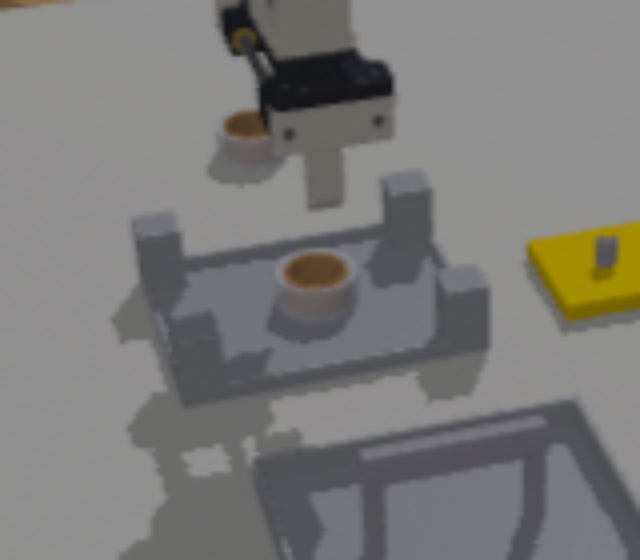

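The roll is at crop (316,283), squarely below the gripper. Descending.

Call:
arm_command(motion=[[78,40,0,0,0,0,0],[78,40,0,0,0,0,0],[78,13,0,0,0,0,0],[78,0,0,0,0,0,0]])

```text
clock: 10.68
position: [0.5209, 0.26, 0.1872]
ee_rot: [-1.22, 1.203, 1.22]
force: [0.7, -0.4, 0.1]
width: 0.853
```

Call:
arm_command(motion=[[45,0,0,0,0,0,0],[45,0,0,0,0,0,0],[45,0,0,0,0,0,0],[45,0,0,0,0,0,0],[45,0,0,0,0,0,0]], newtons=15)

```text
clock: 11.3
position: [0.5211, 0.2608, 0.1883]
ee_rot: [-1.221, 1.2, 1.22]
force: [-0.5, 0.1, 6.8]
width: 0.621
```

Call:
arm_command(motion=[[45,-10,0,0,0,0,0],[45,-30,0,0,0,0,0],[45,-50,0,0,0,0,0],[45,-40,0,0,0,0,0],[45,0,0,0,0,0,0]])

```text
clock: 11.92
position: [0.5216, 0.2609, 0.3212]
ee_rot: [-1.221, 1.195, 1.218]
force: [0.4, -0.2, -0.7]
width: 0.617
```

```bash
python3 - <<'E'
from h import *
im=get_image('side');w=cloud(im)
s=arm.observe();print(s["width"]*92,s["force"])
print([(d["point"],d["p"]) for d in pinpoint("side","tape_roll")])
f=im["frame"][:,:,::-1];cv2.imwrite("pics/side5.png",cv2.resize(f[40:200,170:330],None,fx=3,fy=3))
p=s["position"];m=(np.abs(w[...,0]-p[0])<.04)&(np.abs(w[...,1]-p[1])<.025)&(w[...,2]>.10)&(w[...,2]<.155);print(m.sum(),w[m].min(0),w[m].max(0),np.median(w[m],0))
go(.4855,-.231,.16,90)
E
```

```text
56.84202564181177 [ 0.2021 -0.5948 -0.5959]
[([0.5243, 0.2619, 0.1415], 0.48)]
89 [0.4937 0.236  0.136 ] [0.5467 0.2833 0.1544] [0.5084 0.245  0.1469]
t 12.025 grasp [0.5205 0.2604 0.1587] yaw 90.89799622675055 tilt 0.044531087741893106 turn -0.8979962267505499 d [ -34.9798 -491.442     1.325 ]
[ -0.2   4.7 -54.5] 0.1
[ -0.2   4.6 -54.5] 0.1
[ -0.2   4.6 -54.6] 0.1
[ -0.2   4.5 -54.6] 0.1
[ -0.2   4.4 -54.6] 0.1
[ -0.2   4.3 -54.6] 0.1
[ -0.2   4.2 -54.6] 0.1
[ -0.2   4.1 -54.6] 0.1
[ -0.2   4.  -54.6] 0.1
```

View pics/side5.png

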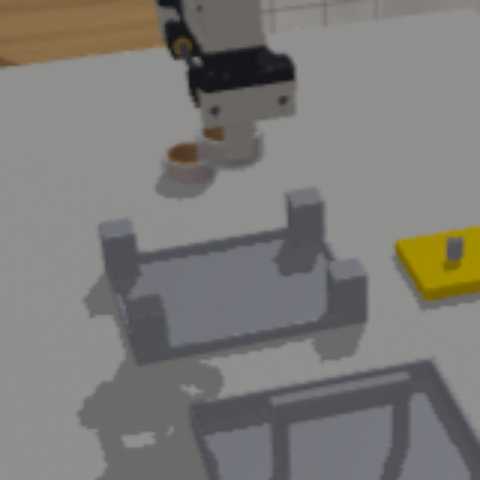

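The roll is in the gripper at crop (230,140), and the lower tray is empty. I'll carry it to the black stand.

Call:
arm_command(motion=[[45,0,2,-30,0,0,0],[45,0,4,-55,0,0,0],[45,0,4.5,-58,0,0,0],[45,0,4.5,-58,0,0,0],[45,0,4.5,-58,0,0,0]])

```text
clock: 12.65
position: [0.5043, -0.0006, 0.3161]
ee_rot: [-1.22, 1.204, 1.222]
force: [0.0, 0.4, -0.2]
width: 0.619
```

Call:
arm_command(motion=[[45,0,4.5,-58,0,0,0],[45,0,4.5,-58,0,0,0],[45,0,4.5,-58,0,0,0],[45,0,4,-40,0,0,0],[45,0,2,-18,0,0,0]])

```text
clock: 13.28
position: [0.4882, -0.2333, 0.316]
ee_rot: [-1.217, 1.205, 1.22]
force: [0.1, 0.2, -0.4]
width: 0.619
```

Call:
arm_command(motion=[[45,40,0,0,0,0,0],[45,30,0,0,0,0,0],[45,0,0,0,0,0,0],[45,0,0,0,0,0,0]])

```text
clock: 13.78
position: [0.4898, -0.2305, 0.2478]
ee_rot: [-1.221, 1.201, 1.221]
force: [-1.3, -0.3, -1.3]
width: 0.62
```

```bash
python3 - <<'E'
from h import *
im=get_image('side');w=cloud(im)
f=im["frame"][:,:,::-1];cv2.imwrite("pics/side6.png",cv2.resize(f[180:320,220:380],None,fx=4,fy=4))
print([(d["point"],d["p"]) for d in pinpoint("side","tape_roll")])
print([(d["point"],d["p"]) for d in pinpoint("side","tape_stand")])
b=(np.abs(w[...,0]-.53)<.13)&(np.abs(w[...,1]+.231)<.07)&(w[...,2]>.009)&(w[...,2]<.02)
print(b.sum(),cv2.minAreaRect(w[b][:,:2].astype(np.float32)*1000))
p=arm.observe()["position"];m=(np.abs(w[...,0]-p[0])<.045)&(np.abs(w[...,1]-p[1])<.045)&(w[...,2]>.06)&(w[...,2]<.10);print(m.sum(),w[m].min(0),w[m].max(0))
go(.4855,-.231,.039,90)
E
```

```text
[([0.4907, -0.2297, 0.0674], 0.64)]
[([0.7222, 0.2337, 0.0002], 0.97), ([0.2602, -0.2932, 0.001], 0.82), ([0.4896, -0.2287, 0.0001], 0.78), ([0.643, -0.4361, -0.0016], 0.7), ([0.759, -0.2217, 0.0043], 0.64)]
2508 ((530.829345703125, -231.95916748046875), (92.025146484375, 179.03636169433594), 89.21399688720703)
103 [ 0.4608 -0.2518  0.0637] [ 0.483  -0.199   0.0996]
t 13.925 grasp [ 0.4899 -0.2309  0.0894] yaw 90.91861992284308 tilt 0.11474402399838825 turn -0.918619922843078 d [ -4.3803  -0.0965 -50.4037]
[50.4  4.5  0. ] 0.92
```

View pics/side6.png

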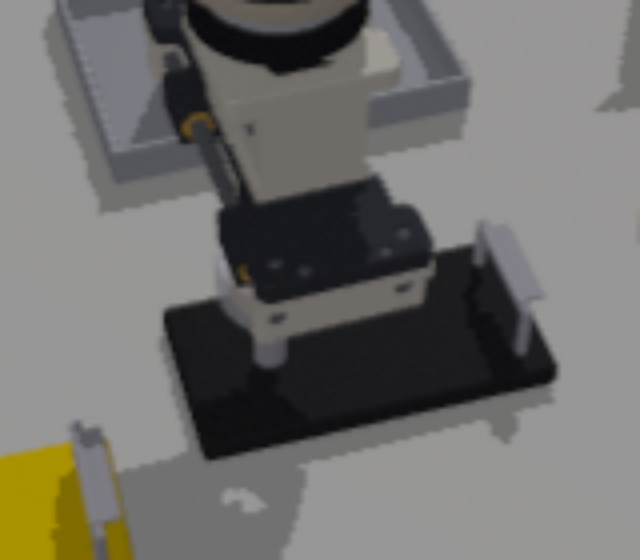

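```bash
python3 - <<'E'
from h import *
im=get_image('side');w=cloud(im);K=np.array(im["K"]);Rm=R.from_rotvec(im["rotation"]).as_matrix()
def pj(p):
    c=Rm.T@(np.array(p)-im["origin"]);u=K@c/c[2];return np.round([(u[0]-220)*4,(u[1]-180)*4])
for n,p in dict(spbase=(.4855,-.231,.014),sptop=(.4855,-.231,.036),rollbot=(.49,-.231,.064),rolltop=(.49,-.231,.088),fingertip=(.49,-.27,.070)).items(): print(n,pj(p))
for u,v in((268,350),(268,338),(235,290),(300,320),(330,260)): print((u,v),w[180+v//4,220+u//4])
E
```

```text
spbase [269. 356.]
sptop [269. 327.]
rollbot [278. 287.]
rolltop [278. 252.]
fingertip [302. 340.]
(268, 350) [ 0.4833 -0.2377  0.0285]
(268, 338) [ 0.4599 -0.3182  0.1395]
(235, 290) [ 0.4644 -0.2442  0.0859]
(300, 320) [ 0.4741 -0.3161  0.1423]
(330, 260) [ 0.4843 -0.319   0.1784]
```

The light post at crop (269,350) is the black stand's spindle, at its measured place. The roll is above it, 4.5 mm too far in +x. I'll correct that and lower.

Call:
arm_command(motion=[[45,10,4.5,0,0.5,0,0],[45,15,0,0,0,0,0],[45,15,0,0,0,0,0],[45,7,0,0,0,0,0],[45,0,0,0,0,0,0]])

```text
clock: 14.6
position: [0.4847, -0.2311, 0.1994]
ee_rot: [-1.213, 1.207, 1.215]
force: [-0.6, -0.6, -0.7]
width: 0.617
```

```bash
python3 - <<'E'
from h import *
s=arm.observe();print(s["force"],s["width"]*92)
go(.4855,-.231,.039,90)
E
```

```text
[-0.6498 -0.5934 -0.7484] 56.75239757410597
t 14.6 grasp [ 0.4847 -0.2311  0.0404] yaw 90.39060923346995 tilt 0.07576437269772862 turn -0.39060923346994514 d [ 0.8195  0.0558 -1.4445]
[ 1.4 -0.8  0. ] 0.39
```

Without contact so far. I'll lower 1.5 mm more and release.

Call:
arm_command(motion=[[45,1.5,0,0,0,0,0],[45,0,0,0,0,0,0],[80,0,0,0,0,0,0],[80,0,0,0,0,0,0],[80,0,0,0,0,0,0]])

```text
clock: 15.22
position: [0.4848, -0.2311, 0.1988]
ee_rot: [-1.214, 1.206, 1.214]
force: [-0.8, 0.1, 0.2]
width: 0.859
```

Call:
arm_command(motion=[[80,0,0,0,0,0,0],[80,-20,0,0,0,0,0],[80,-50,0,0,0,0,0],[70,-60,0,0,0,0,0],[50,0,0,0,0,0,0]])

```text
clock: 15.85
position: [0.4861, -0.2319, 0.3332]
ee_rot: [-1.22, 1.202, 1.207]
force: [1.5, -0.3, 0.3]
width: 0.701
```

```bash
python3 - <<'E'
from h import *
im=get_image('side');w=cloud(im)
f=im["frame"][:,:,::-1];cv2.imwrite("pics/side7.png",cv2.resize(f[120:320,180:380],None,fx=3,fy=3))
print([(d["point"],d["p"]) for d in pinpoint("side","tape_roll")])
m=(np.abs(w[...,0]-.4855)<.045)&(np.abs(w[...,1]+.231)<.045)&(w[...,2]>.032)&(w[...,2]<.06);print(m.sum(),w[m].min(0),w[m].max(0),np.median(w[m],0))
m=(np.abs(w[...,0]-.545)<.13)&(np.abs(w[...,1])<.1)&(w[...,2]>.019)&(w[...,2]<.028);print(m.sum(),cv2.minAreaRect(w[m][:,:2].astype(np.float32)*1000))
go(.5447,.0009,.13,90.9)
E
```

```text
[([0.4828, -0.2291, 0.0151], 0.73)]
404 [ 0.4565 -0.2606  0.0321] [ 0.5124 -0.2009  0.0405] [ 0.4844 -0.2332  0.0373]
356 ((545.05859375, 0.7120742797851562), (210.44776916503906, 163.95016479492188), 0.6052413582801819)
t 15.95 grasp [ 0.4848 -0.231   0.1702] yaw 90.39814031577171 tilt 0.07979855213983976 turn 0.5018596842282932 d [ 59.9242 231.8996 -40.2337]
[  8.1 -12.3  46.3] -0.1
[  8.1 -12.4  46.3] -0.1
[  8.1 -12.5  46.3] -0.1
[  8.1 -12.5  46.2] -0.1
[  8.1 -12.6  46.2] -0.1
```

View pics/side7.png

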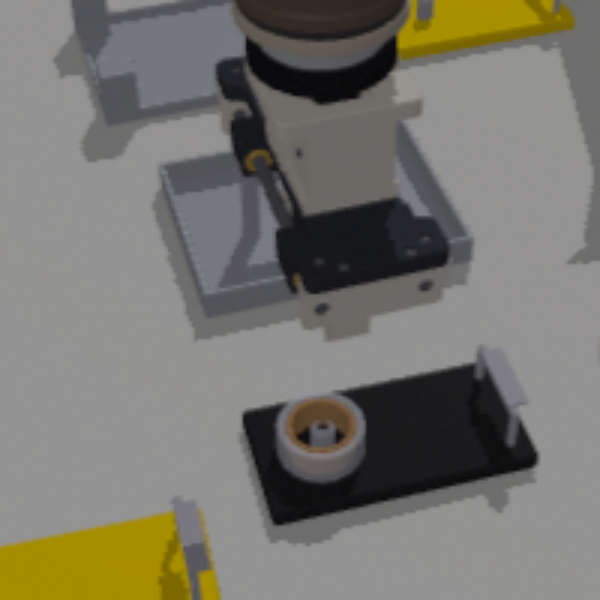

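The roll lies flat over the spindle at crop (322,435), with its top at 38 mm as it should be. Next I'll fetch the upper tray.

Call:
arm_command(motion=[[50,8,-12,46,-0.1,0,0],[50,8,-12.5,46,-0.1,0,0],[50,8,-12.5,46,-0.1,0,0],[50,8,-12.5,46,-0.1,0,0],[50,8,-12.5,46,-0.1,0,0]])

```text
clock: 16.58
position: [0.544, 0.001, 0.2868]
ee_rot: [-1.219, 1.204, 1.223]
force: [0.8, -0.5, -0.3]
width: 0.546
```

Call:
arm_command(motion=[[50,0,0,0,0,0,0],[50,0,0,0,0,0,0]])

```text
clock: 16.82
position: [0.5439, -0.0008, 0.2874]
ee_rot: [-1.22, 1.204, 1.223]
force: [0.6, -0.3, -0.3]
width: 0.547
```

```bash
python3 - <<'E'
from h import *
go(.5447,.0009,.0663,90.9)
E
```

```text
t 16.825 grasp [ 0.5439 -0.0008  0.1284] yaw 90.90687269584124 tilt 0.15969564319293134 turn -0.0068726958412383965 d [  0.8429   1.688  -62.1234]
[31.1 -0.5  0.9] 0.0
[31.1 -0.5  0.9] 0.0
```

Call:
arm_command(motion=[[50,31,0,1,0,0,0],[50,31,0,0,0,0,0],[5,0,0,0,0,0,0],[5,0,0,0,0,0,0],[5,0,0,0,0,0,0]], newtons=50)

```text
clock: 17.45
position: [0.5449, 0.0002, 0.228]
ee_rot: [-1.221, 1.201, 1.219]
force: [-0.4, -0.5, -0.0]
width: 0.269
```

Call:
arm_command(motion=[[5,0,0,0,0,0,0],[5,0,0,0,0,0,0],[5,0,0,0,0,0,0],[5,0,0,0,0,0,0]])

```text
clock: 17.95
position: [0.5447, 0.0006, 0.2275]
ee_rot: [-1.221, 1.201, 1.22]
force: [-1.4, 0.0, 7.2]
width: 0.126
```

Call:
arm_command(motion=[[5,-10,0,0,0,0,0],[5,-40,0,0,0,0,0],[5,-50,0,0,0,0,0],[5,-30,0,0,0,0,0],[5,0,0,0,0,0,0]])

```text
clock: 18.58
position: [0.5449, 0.0005, 0.3591]
ee_rot: [-1.222, 1.198, 1.218]
force: [-0.2, 0.3, -4.6]
width: 0.123
```

```bash
python3 - <<'E'
from h import *
s=arm.observe();print(s["force"],s["width"]*92)
im=get_image("side")
w=cloud(im)
m=(np.abs(w[...,0]-.515)<.12)&(np.abs(w[...,1]-.25)<.095)&(w[...,2]>.046)&(w[...,2]<.055)
print(m.sum(),cv2.minAreaRect(w[m][:,:2].astype(np.float32)*1000))
p=s["position"]
for lo in (p[2]-.226+.019,):
  m=(np.abs(w[...,0]-.545)<.13)&(np.abs(w[...,1])<.1)&(w[...,2]>lo)&(w[...,2]<lo+.01);print(m.sum(),cv2.minAreaRect(w[m][:,:2].astype(np.float32)*1000))
go(.5147,.2507,.18,91)
E
```

```text
[-0.1931  0.3194 -4.6469] 11.289067796798662
178 ((500.2701721191406, 251.99610900878906), (183.47763061523438, 163.58343505859375), 1.5365924835205078)
531 ((546.2293701171875, 0.081756591796875), (211.25680541992188, 163.91636657714844), 0.7706415057182312)
t 18.625 grasp [0.5443 0.0005 0.1982] yaw 90.90011028286362 tilt 0.07469848123193662 turn 0.09988971713637795 d [-29.5578 250.1522 -18.2243]
[ 3.6  5.1 50.1] -0.02
[ 3.6  5.1 50.1] -0.02
[ 3.6  5.1 50.1] -0.02
[ 3.6  5.1 50.1] -0.02
[ 3.6  5.1 50.1] -0.02
```

I'll swing aside with the tray held high, so the top camera sees the lower tray for an accurate alignment.

Call:
arm_command(motion=[[5,0,0,-30,0,0,0],[5,0,0,-55,0,0,0],[5,0,0,-55,0,0,0],[5,0,0,-50,0,0,0],[5,0,0,-20,0,0,0]])

```text
clock: 19.25
position: [0.5463, -0.213, 0.3547]
ee_rot: [-1.216, 1.207, 1.22]
force: [-0.3, 0.7, -3.6]
width: 0.126
```

```bash
python3 - <<'E'
from h import *
s=arm.observe()
for c in("top","side"):
  im=get_image(c);w=cloud(im)
  m=(np.abs(w[...,0]-.515)<.12)&(np.abs(w[...,1]-.25)<.095)&(w[...,2]>.044)&(w[...,2]<.056)
  print(c,m.sum(),cv2.minAreaRect(w[m][:,:2].astype(np.float32)*1000))
  m2=(np.abs(w[...,0]-.515)<.12)&(np.abs(w[...,1]-.25)<.095)&(w[...,2]>.01)&(w[...,2]<.056)
  print(c,m2.sum(),cv2.minAreaRect(w[m2][:,:2].astype(np.float32)*1000))
  for sx in(-1,1):
    for sy in(-1,1):
      k=m&((w[...,0]-.515)*sx>0)&((w[...,1]-.25)*sy>0)
      if k.sum():print(sx,sy,k.sum(),np.median(w[k],0),w[k].min(0)[:2],w[k].max(0)[:2])
  print([(d["point"],d["p"]) for d in pinpoint(c,"lower_tray")])
  if c=="top":save(im,"top8.png")
E
```

```text
top 752 ((513.3276977539062, 253.16839599609375), (210.09030151367188, 161.3265838623047), 1.578204870223999)
top 1436 ((513.1392822265625, 252.97222900390625), (210.477783203125, 161.70843505859375), 1.5782047510147095)
-1 -1 181 [0.425  0.1842 0.0495] [0.4114 0.17  ] [0.4385 0.2002]
-1 1 202 [0.4218 0.3142 0.0492] [0.4063 0.2992] [0.4358 0.3315]
1 -1 185 [0.6034 0.1893 0.0495] [0.5891 0.1749] [0.6204 0.2053]
1 1 184 [0.6005 0.3191 0.0496] [0.5859 0.3047] [0.6158 0.3365]
[([0.5143, 0.2522, 0.0068], 0.85)]
side 287 ((513.3616943359375, 255.2620849609375), (211.26087951660156, 162.60406494140625), 2.027778148651123)
side 916 ((513.6557006835938, 254.38607788085938), (211.28306579589844, 166.06246948242188), 1.4364107847213745)
-1 -1 100 [0.4248 0.1824 0.0493] [0.4102 0.1707] [0.4404 0.2042]
-1 1 87 [0.4215 0.3114 0.0495] [0.4069 0.2995] [0.4368 0.3316]
1 -1 22 [0.5917 0.1925 0.0487] [0.59   0.1767] [0.5961 0.2042]
1 1 78 [0.5999 0.3181 0.0489] [0.5862 0.3036] [0.6171 0.3394]
[([0.5139, 0.2554, 0.002], 0.97)]
```

```bash
python3 - <<'E'
from h import *
go(.5132,.2538,.17,91.6,n=10)
E
```

```text
t 19.45 grasp [ 0.5475 -0.2085  0.1963] yaw 90.91111055647391 tilt 0.15594559272373357 turn 0.6888894435260795 d [-34.2772 462.2614 -26.3365]
[ 2.7  2.7 46.3] -0.07
[ 2.7  2.6 46.3] -0.07
[ 2.7  2.6 46.3] -0.07
[ 2.7  2.5 46.3] -0.07
[ 2.7  2.5 46.3] -0.07
[ 2.7  2.4 46.3] -0.07
[ 2.7  2.4 46.3] -0.07
[ 2.7  2.3 46.3] -0.07
[ 2.7  2.2 46.3] -0.07
[ 2.7  2.2 46.3] -0.07
```

Call:
arm_command(motion=[[5,0,2.5,30,-0.1,0,0],[5,0,2.5,50,-0.1,0,0],[5,0,2.5,58,-0.1,0,0],[5,0,2.5,58,-0.1,0,0],[5,0,2.5,58,-0.1,0,0]])

```text
clock: 20.08
position: [0.5291, 0.0482, 0.3564]
ee_rot: [-1.228, 1.196, 1.23]
force: [0.7, -0.1, -3.8]
width: 0.127
```

Call:
arm_command(motion=[[5,0,2.5,58,-0.1,0,0],[5,0,2.5,55,-0.1,0,0],[5,10,2.5,50,0,0,0],[5,10,2.5,30,0,0,0],[5,6,1,15,0,0,0]])

```text
clock: 20.7
position: [0.5118, 0.2554, 0.3298]
ee_rot: [-1.232, 1.194, 1.235]
force: [-0.2, 0.1, -3.9]
width: 0.128
```

Call:
arm_command(motion=[[5,20,0,0,0,0,0],[5,15,0,0,0,0,0],[5,0,0,0,0,0,0],[5,0,0,0,0,0,0]])

```text
clock: 21.2
position: [0.5141, 0.2516, 0.2962]
ee_rot: [-1.229, 1.196, 1.229]
force: [-0.4, 0.5, -3.8]
width: 0.129
```

```bash
python3 - <<'E'
from h import *
s=arm.observe();print(s["force"],s["width"]*92)
go(.5132,.2538,.118,91.6)
E
```

```text
[-0.4448  0.5086 -3.828 ] 11.882814669088804
t 21.2 grasp [0.5141 0.2516 0.1372] yaw 91.55074533114619 tilt 0.027632619118784927 turn 0.04925466885380558 d [ -0.863    2.2108 -19.1859]
[19.2  0.8  2.2] -0.05
```

Call:
arm_command(motion=[[5,7,0.8,2,0,0,0],[5,5,0,0,0,0,0],[5,0,0,0,0,0,0],[5,0,0,0,0,0,0]])

```text
clock: 21.7
position: [0.513, 0.2539, 0.2838]
ee_rot: [-1.23, 1.196, 1.23]
force: [-0.1, 0.0, -4.4]
width: 0.127
```

```bash
python3 - <<'E'
from h import *
s=arm.observe();print(s["force"],s["width"]*92)
im=get_image("side");w=cloud(im)
z=s["position"][2]-.2275+.024;print(z)
m=(np.abs(w[...,0]-.513)<.13)&(np.abs(w[...,1]-.25)<.11)&(w[...,2]>z-.004)&(w[...,2]<z+.004)
print(m.sum(),cv2.minAreaRect(w[m][:,:2].astype(np.float32)*1000))
go(.5132,.2538,.118,91.6)
E
```

```text
[-0.0934  0.0029 -4.4317] 11.653986270902667
0.08027026269869642
353 ((513.0963134765625, 253.18856811523438), (210.13433837890625, 168.57591247558594), 1.434838891029358)
t 21.75 grasp [0.513  0.2539 0.1249] yaw 91.59041496643005 tilt 0.016260412036895593 turn 0.00958503356994811 d [ 0.2006 -0.1051 -6.8822]
[ 6.9 -0.2 -0.1] -0.01
```

Call:
arm_command(motion=[[5,3,0,0,0,0,0],[5,2,0,0,0,0,0],[5,1.5,0,0,0,0,0],[5,0,0,0,0,0,0],[5,0,0,0,0,0,0]])

```text
clock: 22.38
position: [0.5128, 0.2538, 0.2775]
ee_rot: [-1.23, 1.196, 1.23]
force: [-2.3, -2.0, 4.6]
width: 0.128
```

Contact: force in z rose from -4.4 to +4.6 N, at the expected height. Releasing.

Call:
arm_command(motion=[[40,0,0,0,0,0,0],[40,0,0,0,0,0,0],[40,0,0,0,0,0,0],[40,0,0,0,0,0,0],[40,0,0,0,0,0,0]])

```text
clock: 23.0
position: [0.5129, 0.2539, 0.2772]
ee_rot: [-1.23, 1.196, 1.23]
force: [0.3, -0.6, -0.5]
width: 0.432
```

Call:
arm_command(motion=[[40,-15,0,0,0,0,0],[40,-40,0,0,0,0,0],[40,-50,0,0,0,0,0],[40,0,0,-55,0,0,0],[40,0,0,-60,0,0,0]])

```text
clock: 23.62
position: [0.5162, 0.1384, 0.3841]
ee_rot: [-1.232, 1.192, 1.23]
force: [0.6, -1.4, 0.6]
width: 0.437
```

Call:
arm_command(motion=[[40,0,0,-60,0,0,0],[40,0,0,-60,0,0,0],[40,0,0,-60,0,0,0],[40,0,0,-55,0,0,0],[40,0,0,-40,0,0,0]])

```text
clock: 24.25
position: [0.5233, -0.1388, 0.3835]
ee_rot: [-1.229, 1.196, 1.227]
force: [0.0, 0.1, -0.2]
width: 0.439
```

```bash
python3 - <<'E'
from h import *
im=get_image("top");w=cloud(im);save(im,"top9.png");h=w[...,2]
m=(np.abs(w[...,0]-.513)<.14)&(np.abs(w[...,1]-.252)<.115)
for lo,hi,n in((.068,.08,"rim"),(.115,.135,"handle")):
  k=m&(h>lo)&(h<hi);print(n,k.sum(),np.median(h[k]),cv2.minAreaRect(w[k][:,:2].astype(np.float32)*1000))
w2=cloud(get_image("side"));h=w2[...,2]
k=(np.abs(w2[...,0]-.513)<.14)&(np.abs(w2[...,1]-.252)<.115)&(h>.01)&(h<.045)
print("lower side",k.sum(),w2[k].min(0),w2[k].max(0))
k=(np.abs(w2[...,0]-.4855)<.045)&(np.abs(w2[...,1]+.231)<.045)&(h>.032)&(h<.06);print("roll",k.sum(),w2[k].min(0),w2[k].max(0))
f=get_image("side")["frame"][:,:,::-1]
cv2.imwrite("pics/fin.png",np.hstack([im["frame"][100:300,40:400,::-1],f[60:260,160:400]]))
print(arm.observe()["position"],arm.observe()["force"])
E
```

```text
rim 858 0.07281889188611806 ((512.709716796875, 252.53085327148438), (209.8247528076172, 162.2671356201172), 1.2893624305725098)
handle 387 0.12394328972686874 ((512.1417236328125, 252.1214599609375), (108.45014953613281, 14.208800315856934), 2.353771448135376)
lower side 255 [0.4065 0.1688 0.01  ] [0.5835 0.332  0.0449]
roll 405 [ 0.4563 -0.2601  0.032 ] [ 0.5127 -0.2022  0.0403]
[ 0.5234 -0.1385  0.3833] [-0.8784  0.7012  0.221 ]
```

View pics/fin.png

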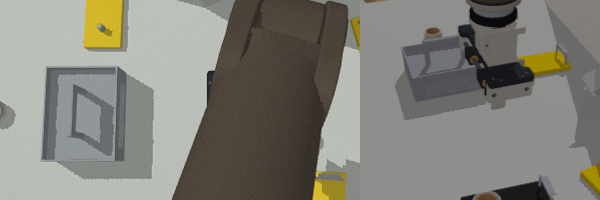

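The final picture shows the tray stacked level at (85,112), and the gripper clear of everything. The upper tray's centre is within 1 mm of the lower tray's, and its yaw within 0.3°.

```bash
python3 -c "
from h import *
print(arm.sign_off())"
```

```text
the job is handed in; nothing more can be done
None
```

The job is done and handed in at about 24.5 s of the 72 s allowed; no verdict is reported. I lifted the upper tray off by its handle, set it on the bar, put the roll over the black stand's spindle and put the upper tray back on the lower one.

**Last checks**
- **Roll:** it lies flat around the spindle, with its top at about 38–40 mm where 38 mm is expected. Its centre is about 1 mm from the spindle axis.
- **Upper tray:** its rim is level at 73 mm where 74 mm is expected. By the top camera its centre is within 1 mm of the lower tray's and its yaw within 0.3°.
- **Lower tray:** I saw no shift. The top camera had a clear view of it only once, so this rests on side-camera readings, which agree to about 1–2 mm.
- **Robot:** the arm and gripper are clear of everything.

**What went wrong or disagreed**
- **First handle grasp:** it missed because the fingers close slowly and I lifted too early. I checked that the tray had not moved, then repeated it with a longer close.
- **Cameras:** the side camera reads y about 2–3 mm higher than the top camera around the tray, so I aligned the trays by the top camera.
- **Handle yaw:** the last handle reading was 2.35°, against 1.3° from the rim. I trusted the rim because it is larger.

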